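Power the fly-drying box and hold its lid open to air

ROBOT

A 7-joint arm with a two-finger parallel gripper is mounted at the origin on the work surface. World frame = base frame: x ahead of the robot, y to its left, z up, the work surface at z = 0. Lengths are in mm, angles in rad, forces in N, time in s.
With the tool pointing down it reaches from about 400 to 875 mm from the base axis. Payload 4.4 kg.
Tool frame: the origin (TCP) lies between the finger pads; the fingertips stand 17 mm ahead of it and the grasp point (between the pads) lies 2 mm behind it; z points along the fingers, y is the line along which they close (so a half turn about z gives the same grasp; the last joint's range is limited). The gripper opens to 85 mm and grips with 20 to 120 N. Pads are 22 mm wide; open, the fingers measure 114 mm over their backs; the gripper's body (76 mm by 85 mm) begins 54 mm behind the grasp point. The pads swing forward as they close: fully open they stand 13 mm farther back than shut.
Start: joints at [-0.066, 0.628, 0.038, 1.517, -0.027, 0.996, -0.02], TCP at [650.014, 0.027, 224.513] pointing down, gripper open.
Joint ranges: [-3.06, 3.06], [-0.37, 2.12], [-1.25, 1.32], [0.18, 2.47], [-1.1, 4.24], [0.23, 1.98], [-2.94, 2.94]. Speed limits (rad/s): [2.57, 2.57, 3.14, 3.14, 3.14, 3.14, 3.14].

INTERFACE

Orientations are given as [roll, pitch, yaw] about the fixed x, y, z axes, in that order (R = Rz(yaw) Ry(pitch) Rx(roll)).
In Python, from cell import sensors, get_image, ctrl gives the robot as it stands.
- The arm moves only by the tool send_rows, never from a script. Its argument "series" is a list of rows, each a list of 3 entries, a list of its own where there are three numbers: the finger opening in mm, from 0 to 85.4, then the shift along the world's x, y, z in units of 60 mm (1.0 is 60 mm), then the turn, a rotation vector about the world's x, y, z in units of 5 degrees (1.0 is 5 degrees). A call has 1 to 8 rows; each row shifts and turns the commanded pose from where the row before left it; what a row does not reach is not made up. A row lasts 1/8 s, in which the tool goes at most 62.5 mm and 10.7 degrees, less where a joint would pass 70% of its speed; a pose out of reach is approached as far as the arm can. A call is refused whole if a number of a shift passes 1 or a number of a turn 1, either way. A call with a gripper value outside its range is refused whole. The fingers move at their own pace and stop on an object; the grip force is fixed at half the most. Time passes only in rows, so rows that do not move let the fingers close. It gives the time, the measured TCP pose, the force, the opening and the grip force at its end, in the units of the state.
- sensors.read_state(): the state, without advancing time (a new reading comes with each control period).
- get_image(name): name is "scene" or "side" or "wrist"; returns a dict with "img" (480x640x3 uint8, red, green, blue), "depth" (480x640 float32, mm along the optical axis (not along the pixel's ray), 0 where there is no reading), "vfov" (degrees; the focal length in pixels is half the picture's height over the tangent of half this angle, whatever the lens; pixels are square), "cx", "cy" (the principal point, pixels), "world_to_cam" (4x4, takes a point from world to camera coordinates). Camera axes: x right, y down, z forward; pixel columns grow to the right and rows downward; lengths in mm; the calibration is good to about 2 mm. The wrist camera is an equidistant fisheye: a pixel r from the principal point sees the ray r / f radians off the axis. A picture is of the moment at which its call begins.
- ctrl.finish_job(): hands the job in; it is judged then, once.
The state is a dict: "clock": time; "qpos": joint angles; "qd": joint speeds; "tau": joint torques, N m; "eef_pos": TCP position; "tool_rot": TCP orientation; "force": force on the tool from outside, world axes, zero at the start; "torque": the same for the moment, N m; "width": finger opening in mm; "gripper_force": force on a finger pad.
Only numpy, scipy, OpenCV 4.12 (cv2) and the standard library are available. Lean on these libraries where they do the work, as an engineer would, in place of code of your own. Each camera call takes 0.05 s, during which the arm holds its last target. There are 200 camera calls.

TASK

Freshly varnished flies need drying: plug the loose battery block fully home into the socket block on the side of the drying box and let go of it. Then lift the box's lid, which has a bar handle, and hold it open at 45 degrees (within 6 degrees), steadily, because it falls shut when let go; finish while still holding it there. Leave the other things on the bench where they are.

Things in the scene. Friction and masses are not known exactly. Their poses are not given: they have to be found in the camera images.
- battery: Loose grey rectangular battery block standing upright, 24 (its x) x 34 (its y) x 65 tall (its z), about 0.08 to 0.15 kg; origin at the centre of its underside. Its lower end, with brass contacts, goes down into the socket; either half turn about z fits. It stands on the table among other small things, at least 45 mm clear of them.
- dryer: Fixed plywood drying box for flies, 150 (its x) x 180 (its y) x 75 tall, open top covered by the lid, walls 8; origin at the centre of its underside on the table, x pointing away from the robot's side (from the bar handle towards the hinge), y to its left. A bare aluminium socket block, 70 (x) x 64 (y) x 45 tall, is joined to its +y side, centred at x 0, y +122.
- socket (a point): Centre of the mouth of the rectangular blind hole in the top of the socket block, 45 above the table; axes as dryer. The hole is 27 (x) x 37 (y), 20 deep, with a 2 mm chamfer, so the battery fits with its 24 mm side along the dryer's x, 1.5 mm free on each side. Seated, the battery's underside is 25 above the table and 45 of it stands out.
- lid: The box's plywood lid, 150 x 180 x 8, 0.28 to 0.44 kg with its bar, hinged on the far (+x) upper edge of the box; origin on the hinge axis, x and y as the dryer's when shut. Not latched; it falls shut when let go.
- lid_angle (a joint): Lid opening angle in rad: 0 shut (level), grows as the bar rises, 45 degrees = 0.785, stop at 1.75. The hinge is nearly frictionless with no spring; lifting at the bar takes 1 to 3 N.
- lid_bar (a point): Middle of the lid's round steel bar handle: 10 diameter, 90 long along the dryer's y, 48 in front of the lid's front edge (43 clear between bar and lid), held by a 10 mm round arm at each end, level with the lid panel; 79 above the table when shut. It moves with the lid on a circle of radius 198 about the hinge. The bar is round and can turn between the finger pads.
- lid_hinge (a point): Middle of the hinge axis (along the dryer's y), on the upper far edge of the box, 75 above the table. With the lid shut, the bar's axis is 198 in front of it (towards -x of the dryer) and 4 above it.
- spool: Bystander, loose: small wooden thread spool, 36 dia x 38 tall, standing, black thread (sizes in mm); leave it where it is. Origin at the centre of its underside.
- hook_tin: Bystander, loose: flat round aluminium tin, 44 dia x 30 tall (sizes in mm); leave it where it is. Origin at the centre of its underside.
- wax: Bystander, loose: square pale block, 40 x 40 x 22 tall (sizes in mm); leave it where it is. Origin at the centre of its underside.
- varnish: Bystander, loose: amber jar with black cap, 40 dia x 75 tall (sizes in mm); leave it where it is. Origin at the centre of its underside.
- bead_cup: Bystander, loose: white bowl, 60 dia x 45 tall (sizes in mm); leave it where it is. Origin at the centre of its underside.
- spool2: Bystander, loose: small wooden thread spool, 36 dia x 38 tall, standing, grey thread (sizes in mm); leave it where it is. Origin at the centre of its underside.
- bodkin: Bystander, loose: a bodkin like a small screwdriver, 130 mm long, lying along its x; leave it where it is. Origin under its middle.
There are look-alikes about, which are no part of the job. What is meant by the battery is not orange, and is the larger of those in its own colour.

How it is judged:
By the outcome, as a careful person would: the job done as asked, in the order asked, and still so for the second after the job is handed in, while the arm keeps its last pose, push and grip.
It also fails if it takes over 51 s, if anything falls off the work surface, if the arm or the gripper's body presses on something with over 40 N, if the wrist force passes 120 N, or if a joint passes its speed limit or range.

## Working session

There is one attempt and no reset: what is moved stays moved. The work goes in short steps, Python scripts to look and compute and a tool call to move; the robot and the scene stay as the last step left them, time stands still between calls to the robot, and variables do not carry over. Pictures are saved under pics/ and viewed, at most 10 in all, crops included, and the job is handed in when it is done.

Besides the shell and the picture viewer there is one more tool, called after ">>>" by a JSON object that holds its "fn" and its "kwargs". send_rows: Moves the arm, as the interface text tells. Its arguments: {"type":"object","properties":{"series":{"type":"array"}},"required":["series"]}

```bash
ls; mkdir -p pics; cat > h.py <<'E'
import numpy as np, cv2
from cell import sensors, get_image, ctrl
def cloud(d):
    "world xyz (mm) per pixel, NaN without depth (pinhole)"
    z=d["depth"].astype(float); h,w=z.shape
    f=h/2/np.tan(np.radians(d["vfov"])/2)
    u,v=np.meshgrid(np.arange(w),np.arange(h))
    p=np.stack([(u-d["cx"])/f*z,(v-d["cy"])/f*z,z],-1)
    T=np.linalg.inv(d["world_to_cam"])
    P=p@T[:3,:3].T+T[:3,3]; P[z<=0]=np.nan
    return P
def save(n,img): cv2.imwrite("pics/"+n,cv2.cvtColor(img,cv2.COLOR_RGB2BGR))
E
python3 - <<'E'
from h import *
for n in("scene","side"):
    d=get_image(n); save(n+"1.png",d["img"]); np.savez(n+"1.npz",**d)
    print(n,d["vfov"],d["cx"],d["cy"],np.linalg.inv(d["world_to_cam"]).round(2).tolist())
print(sensors.read_state())
E
```

```text
pics
scene 57.25952626644914 317.6055232984396 238.4229478305478 [[0.37, 0.59, -0.72, 1301.63], [0.93, -0.25, 0.27, -297.53], [-0.02, -0.77, -0.64, 731.95], [0.0, 0.0, 0.0, 1.0]]
side 54.82443260493053 321.34384028998255 236.18237291870014 [[1.0, -0.05, 0.04, 495.37], [-0.07, -0.72, 0.69, -731.55], [-0.0, -0.69, -0.73, 849.2], [0.0, 0.0, 0.0, 1.0]]
{'clock': 0.1, 'qpos': array([-0.06580327,  0.6292553 ,  0.03844481,  1.51824687, -0.02697314,
        0.9963352 , -0.01999392]), 'qd': array([ 0.00159657, -0.00039477,  0.00115689, -0.00232944, -0.00073845,
        0.00040057,  0.0001805 ]), 'tau': array([ 3.65140630e-03, -5.64529252e+01,  1.23032581e+00, -1.93971133e+01,
        1.11524854e-02,  5.46943455e-03, -1.37002465e-05]), 'eef_pos': array([6.49427306e+02, 2.48039382e-02, 2.23686760e+02]), 'tool_rot': array([-3.13986637e+00,  3.98953885e-05,  1.57082077e+00]), 'force': array([-0.09582844,  0.33569656, -0.44806795]), 'torque': array([ 0.03587935, -0.01547013, -0.01381104]), 'gripper_force': 0.0, 'width': 85.61298264919938}
```

View pics/scene1.png

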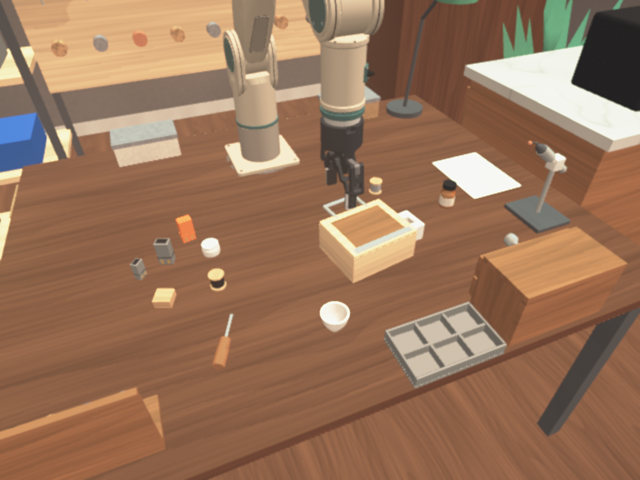

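View pics/side1.png

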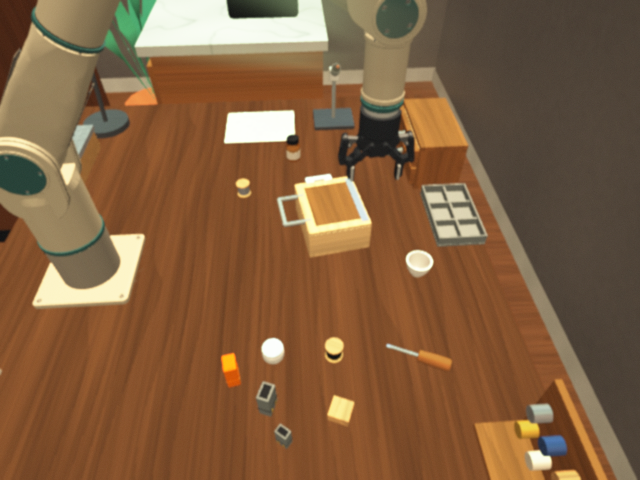

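Both views show the box mid-bench: scene (367,238), side (332,215). Its socket is on the far (+y) side and the bar faces the robot.

Candidates for the battery:
- larger grey block: scene (164,250), side (266,397)
- small grey block: scene (138,268), side (283,435)
- orange block: scene (186,228), side (231,370)

I choose the larger grey one and will check it in a crop.

```bash
python3 - <<'E'
from h import *
S={n:dict(np.load(n+"1.npz")) for n in("scene","side")}
tiles=[]
for n,(x0,y0,w,h),s in (("scene",(110,200,120,120),4),("side",(245,340,75,120),4)):
    tiles.append(cv2.resize(S[n]["img"][y0:y0+h,x0:x0+w],None,fx=s,fy=s,interpolation=cv2.INTER_NEAREST))
save("crop1.png",np.hstack(tiles))
def rect(P,m,name):
    q=P[m]; r=cv2.minAreaRect(q[:,:2].astype(np.float32)); print(name,len(q),q.mean(0).round(1),"rect",np.round(r[0],1),np.round(r[1],1),round(r[2],1))
for n in S:
    P=cloud(S[n]); print(n)
    # table check
    uv={"scene":(250,350),"side":(200,300)}[n]; print("table",P[uv[1],uv[0]])
    boxes={"scene":{"big":(148,230,182,268),"small":(126,255,150,282),"orange":(174,212,200,245)},"side":{"big":(252,375,280,418),"small":(272,422,294,448),"orange":(218,348,246,390)}}[n]
    for k,(a,b,c,d) in boxes.items():
        sub=np.zeros(P.shape[:2],bool); sub[b:d,a:c]=1
        z=P[...,2]; zt=np.nanpercentile(z[sub&(z>8)],95); print(k,"top",zt.round(1))
        rect(P,sub&(z>zt-5)&(z<zt+4),k+" top"); rect(P,sub&(z>8),k+" all")
    # dryer: lid top z~79, socket top z~45
    xy=(P[...,0]>450)&(P[...,0]<900)&(abs(P[...,1])<300)
    for nm,lo,hi in(("lid",74,84),("sock",41,48)):
        m=(xy&(P[...,2]>lo)&(P[...,2]<hi)).astype(np.uint8)
        c,l,st,ce=cv2.connectedComponentsWithStats(m)
        for i in range(1,c):
            if st[i,4]>40: rect(P,l==i,f"{nm} pix{ce[i].round()}")
E
```

```text
scene
table [ 7.52966205e+02 -2.37590443e+02  6.97922879e-01]
big top 66.5
big top 104 [ 421.2 -357.7   65.2] rect [ 418.9 -356.4] [33.1 28.3] 62.9
big all 425 [ 423.8 -355.6   42.5] rect [ 392.2 -336.1] [ 35.1 102.4] 54.6
small top 48.4
small top 66 [ 449.5 -423.1   46.8] rect [ 448.2 -423.4] [17.6 25.6] 53.4
small all 220 [ 453.  -422.6   32.1] rect [ 449.1 -423.5] [19.4 26.9] 51.7
orange top 66.7
orange top 86 [ 352.5 -297.1   65.4] rect [ 351.3 -296.4] [26.2 34.1] 10.0
orange all 347 [ 358.5 -296.6   42.8] rect [ 352.8 -296.4] [29.1 34.7] 10.0
lid pix[363. 227.] 1706 [574.2  98.   82.1] rect [550.1 103.3] [203.9 182.6] 9.4
lid pix[489. 290.] 151 [855.1 240.5  79. ] rect [850.6 240.4] [ 7.2 97.6] 88.4
sock pix[412. 219.] 175 [553.8 246.9  45.1] rect [552.  245.4] [74.5 31.2] 9.8
sock pix[366. 254.] 202 [627.6  79.5  44.6] rect [626.9  82.8] [227.9 111.6] 61.6
sock pix[485. 302.] 86 [854.9 240.7  44.3] rect [849.9 240.3] [ 5.3 95.8] 88.2
sock pix[334. 312.] 182 [761.9 -59.   44.6] rect [763.4 -59.6] [57.6 58.2] 56.5
side
table [ 261.53603967 -103.40961584   -1.86125702]
big top 66.
[... 261 characters left out ...]
428.6   37.1] rect [ 446.6 -425.6] [18.5 24.9] 55.5
orange top 66.8
orange top 215 [ 349.3 -299.9   64.8] rect [ 348.8 -298.7] [23.9 34.7] 12.0
orange all 429 [ 351.1 -306.1   50.2] rect [ 349.1 -299.4] [24.3 35.8] 10.9
lid pix[429. 165.] 111 [847.9 240.3  79.1] rect [848.2 241.1] [ 20.5 101.5] 80.5
lid pix[328. 207.] 2514 [563.8  92.8  82. ] rect [547.  100.9] [203.  183.3] 8.9
sock pix[421. 176.] 49 [831.1 240.6  44.4] rect [830.8 239.8] [12.2 66. ] 80.4
sock pix[318. 178.] 114 [548.4 248.5  44.5] rect [548.9 248.3] [69.8 22.8] 8.5
sock pix[340. 239.] 121 [586.6  17.5  44.3] rect [586.7  18. ] [149.9   7. ] 9.0
sock pix[419. 260.] 130 [761.6 -59.3  43.8] rect [760.7 -60.5] [58.8 58.1] 31.0
```

View pics/crop1.png

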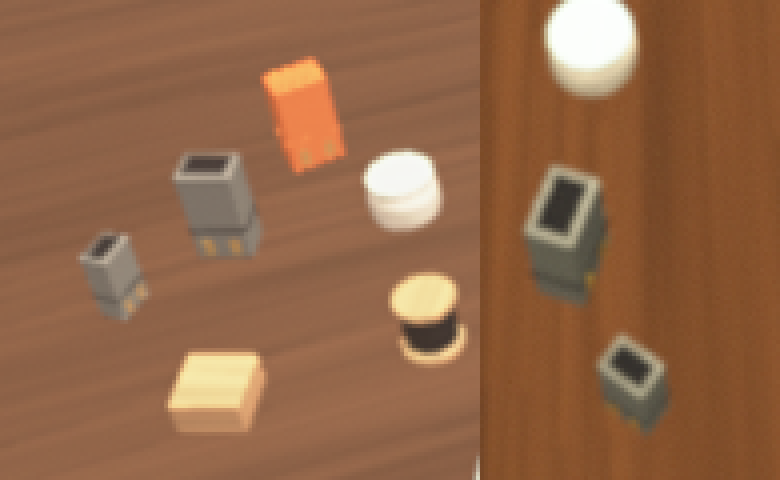

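The crop confirms the choice: the larger grey block (crop px (210,205)) with brass contacts, clearly bigger than the small grey one (115,275), and not orange. Going above it.

>>> {"fn": "send_rows", "kwargs": {"series": [[60, [-0.48, -0.75, 0], [0, 0, -0.55]], [60, [-0.48, -0.75, 0], [0, 0, -0.55]], [60, [-0.48, -0.75, 0], [0, 0, -0.55]], [60, [-0.48, -0.75, 0], [0, 0, -0.55]], [60, [-0.48, -0.75, 0], [0, 0, -0.55]], [60, [-0.48, -0.75, 0], [0, 0, -0.55]], [60, [-0.48, -0.75, 0], [0, 0, -0.55]], [60, [-0.48, -0.75, 0], [0, 0, -0.55]]]}}

```text
clock: 1.1
eef_pos: [418.4, -361.1, 224.3]
tool_rot: [-3.141, -0.0, 1.185]
force: [0.7, 0.5, -0.3]
width: 59.5
gripper_force: 0.0
```

>>> {"fn": "send_rows", "kwargs": {"series": [[60, [0, 0, 0], [0, 0, 0]], [60, [0, 0, 0], [0, 0, 0]]]}}

```text
clock: 1.35
eef_pos: [419.8, -359.3, 224.2]
tool_rot: [-3.141, -0.001, 1.187]
force: [-0.2, 0.2, 0.9]
width: 60.0
gripper_force: 0.0
```

```bash
python3 - <<'E'
from h import *
d=get_image("wrist"); np.savez("wrist1.npz",**d); save("wrist1.png",d["img"])
print(d["vfov"],d["cx"],d["cy"],np.linalg.inv(d["world_to_cam"]).round(3).tolist())
s=sensors.read_state(); print(s["eef_pos"],np.degrees(s["tool_rot"]),s["force"],s["width"])
E
```

```text
65.70646984690485 329.1577080266294 241.37941528441726 [[0.927, -0.359, -0.106, 444.94], [-0.374, -0.89, -0.26, -293.261], [-0.001, 0.281, -0.96, 373.997], [0.0, 0.0, 0.0, 1.0]]
[ 420.36286501 -358.63564726  224.19595163] [-1.79974883e+02 -7.26278203e-02  6.81073232e+01] [-0.32891183  0.24030023 -0.30816008] 59.943357197285835
```

View pics/wrist1.png

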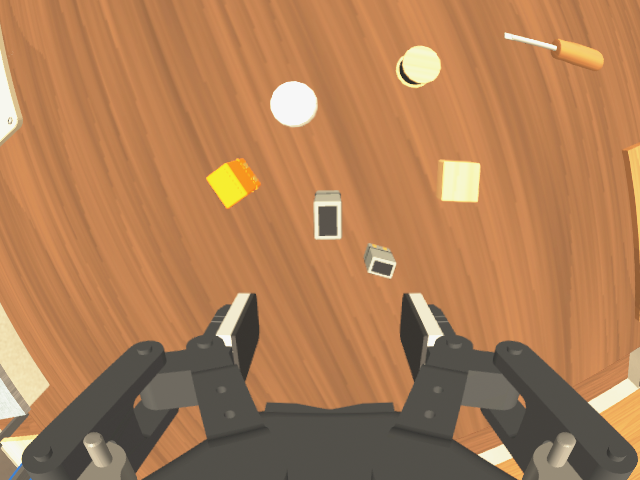

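The wrist view shows the battery at (328,217), almost aligned with the closing line. I'll measure it with the fisheye model.

```bash
cat >> h.py <<'E'
def fcloud(d):
    "same for the equidistant fisheye wrist camera"
    z=d["depth"].astype(float); h,w=z.shape
    f=h/2/np.tan(np.radians(d["vfov"])/2)
    u,v=np.meshgrid(np.arange(w)-d["cx"],np.arange(h)-d["cy"])
    r=np.hypot(u,v)+1e-9; t=np.tan(r/f)
    p=np.stack([u/r*t*z,v/r*t*z,z],-1)
    T=np.linalg.inv(d["world_to_cam"])
    P=p@T[:3,:3].T+T[:3,3]; P[z<=0]=np.nan
    return P
E
python3 - <<'E'
from h import *
d=dict(np.load("wrist1.npz")); P=fcloud(d)
print("table",P[100,200],P[60,340])
for k,(a,b,c,e),zt in (("bat",(305,185,350,245),65),("small",(360,240,400,282),47)):
    sub=np.zeros(P.shape[:2],bool); sub[b:e,a:c]=1
    q=P[sub&(abs(P[...,2]-zt)<4)]; r=cv2.minAreaRect(q[:,:2].astype(np.float32)); print(k,len(q),q.mean(0).round(1),np.round(r[0],1),np.round(r[1],1),round(r[2],1))
s=sensors.read_state(); print(s["eef_pos"])
E
```

```text
table [ 3.37319387e+02 -2.04720380e+02  1.94017447e-01] [ 4.83411767e+02 -2.25576781e+02  2.89806810e-01]
bat 1091 [ 416.9 -358.4   65.5] [ 416.6 -358.8] [34.4 23.3] 68.5
small 461 [ 445.4 -423.1   47.1] [ 445.5 -424.2] [17.7 25.1] 53.0
[ 420.36286501 -358.63564726  224.19595163]
```

>>> {"fn": "send_rows", "kwargs": {"series": [[60, [-0.05, 0, -0.5], [0, 0, 0]], [60, [0, 0, -0.6], [0, 0, 0]], [60, [0, 0, -0.6], [0, 0, 0]], [60, [0, 0, -0.5], [0, 0, 0]], [60, [0, 0, -0.5], [0, 0, 0]], [60, [0, 0, -0.28], [0, 0, 0]], [60, [0, 0, 0], [0, 0, 0]], [60, [0, 0, 0], [0, 0, 0]]]}}

```text
clock: 2.4
eef_pos: [417.5, -360.2, 46.6]
tool_rot: [3.14, 0.0, 1.187]
force: [0.0, -0.2, 0.0]
width: 59.9
gripper_force: 0.0
```

>>> {"fn": "send_rows", "kwargs": {"series": [[15, [0, 0, 0], [0, 0, 0]], [15, [0, 0, 0], [0, 0, 0]], [15, [0, 0, 0], [0, 0, 0]], [15, [0, 0, 0], [0, 0, 0]], [15, [0, 0, 0], [0, 0, 0]], [15, [0, 0, 0], [0, 0, 0]]]}}

```text
clock: 3.15
eef_pos: [417.1, -360.4, 46.7]
tool_rot: [3.14, 0.0, 1.187]
force: [-0.6, 0.7, 4.6]
width: 22.7
gripper_force: 59.2
```

>>> {"fn": "send_rows", "kwargs": {"series": [[15, [0, 0, 0.3], [0, 0, 0]], [15, [0, 0, 0.6], [0, 0, 0]], [15, [0, 0, 0.7], [0, 0, 0]], [15, [0, 0, 0.8], [0, 0, 0]], [15, [0.1, 0.4, 0], [0, 0, 0.4]], [15, [0.2, 0.7, 0], [0, 0, 0.6]], [15, [0.2, 0.7, 0], [0, 0, 0.6]], [15, [0.2, 0.7, 0], [0, 0, 0.6]]]}}

```text
clock: 4.15
eef_pos: [458.2, -207.4, 189.5]
tool_rot: [-3.141, -0.001, 1.382]
force: [1.0, 0.6, -0.8]
width: 22.5
gripper_force: 59.0
```

>>> {"fn": "send_rows", "kwargs": {"series": [[15, [0.2, 0.7, 0], [0, 0, 0.6]], [15, [0.2, 0.7, 0], [0, 0, 0.6]], [15, [0.2, 0.7, 0], [0, 0, 0.6]], [15, [0.2, 0.7, 0], [0, 0, 0.6]], [15, [0.2, 0.7, 0], [0, 0, 0.6]], [15, [0.2, 0.7, 0], [0, 0, 0.6]], [15, [0.2, 0.7, 0], [0, 0, 0.4]], [15, [0.1, 0.7, 0], [0, 0, 0]]]}}

```text
clock: 5.15
eef_pos: [547.9, 128.1, 189.4]
tool_rot: [-3.141, -0.0, 1.729]
force: [-0.1, -0.1, -0.9]
width: 22.1
gripper_force: 59.0
```

>>> {"fn": "send_rows", "kwargs": {"series": [[15, [0.1, 0.7, 0], [0, 0, 0]], [15, [0, 0.7, 0], [0, 0, 0]], [15, [0, 0.3, 0], [0, 0, 0]], [15, [0, 0, 0], [0, 0, 0]], [15, [0, 0, 0], [0, 0, 0]]]}}

```text
clock: 5.78
eef_pos: [554.6, 225.5, 189.6]
tool_rot: [-3.141, 0.002, 1.726]
force: [-0.8, 0.1, -0.9]
width: 21.9
gripper_force: 59.0
```

```bash
python3 - <<'E'
from h import *
d=get_image("wrist"); np.savez("wrist2.npz",**d); save("wrist2.png",d["img"])
for n in("scene","side"):
    e=get_image(n); np.savez(n+"2.npz",**e)
s=sensors.read_state(); print(s["eef_pos"],np.degrees(s["tool_rot"]),s["force"],s["width"])
E
```

```text
[554.90078616 225.95681166 189.79648685] [-1.79988933e+02  5.41500862e-02  9.88467041e+01] [ 0.24473687  0.36728717 -1.62842756] 22.290078101817304
```

View pics/wrist2.png

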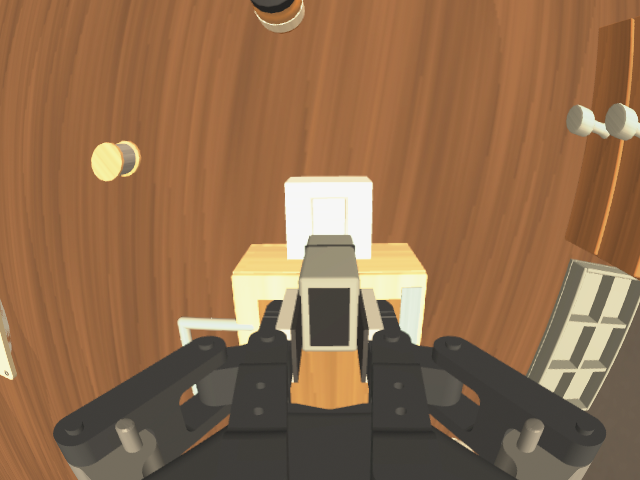

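The wrist view shows the battery held (top at (330,318)) and the socket mouth visible beyond it at (328,215), in the block spanning (286..372,178..258). Measuring both in the same picture.

```bash
python3 - <<'E'
from h import *
d=dict(np.load("wrist2.npz")); P=fcloud(d); z=P[...,2]
def rect(q,k):
    r=cv2.minAreaRect(q[:,:2].astype(np.float32)); print(k,len(q),q.mean(0).round(1),np.round(r[0],1),np.round(r[1],1),round(r[2],1)); return r
def sub(a,b,c,e):
    m=np.zeros(z.shape,bool); m[b:e,a:c]=1; return m
blk=sub(275,165,385,262)&(abs(z-45)<3); rect(P[blk],"block top")
hole=sub(300,190,360,240)&(z<38); rect(P[hole],"hole") if hole.any() else 0
m=sub(290,255,370,360); print("battery top z",np.nanpercentile(z[m],[50,90,97]))
zt=np.nanpercentile(z[m],90); rect(P[m&(z>zt-4)&(z<zt+4)],"bat top")
print([(v,P[v,329].round(1).tolist()) for v in range(170,350,6)])
print("row215",[(u,P[215,u].round(1).tolist()) for u in range(280,380,6)])
# box: top of lid edges
lid=sub(225,240,430,300)&(abs(z-81)<5); rect(P[lid],"lid")
# scene/side block tops
for n in("scene","side"):
    Q=cloud(dict(np.load(n+"2.npz"))); m=(abs(Q[...,2]-45)<3)&(abs(Q[...,0]-555)<60)&(abs(Q[...,1]-227)<45)
    if m.sum()>20: rect(Q[m],n+" block")
E
```

```text
block top 4249 [550.5 233.1  45.3] [552.5 227.5] [92.6 64.9] 9.4
hole 1180 [551.5 226.8  25.7] [551.7 226.5] [27.5 31.9] 9.4
battery top z [208.25827218 223.01076836 234.03344151]
bat top 377 [552.  231.2 222.9] [552.9 226.7] [28.4 21.2] 9.0
[(170, [546.4, 264.4, 0.8]), (176, [547.3, 258.9, -0.0]), (182, [547.3, 259.0, 44.4]), (188, [548.1, 254.3, 45.2]), (194, [548.8, 249.7, 46.0]), (200, [550.1, 241.2, 25.2]), (206, [550.9, 236.1, 25.5]), (212, [551.7, 231.0, 26.4]), (218, [552.5, 225.6, 25.5]), (224, [553.4, 220.2, 25.1]), (230, [554.2, 214.7, 24.2]), (236, [549.9, 243.8, 148.8]), (242, [550.0, 243.6, 159.4]), (248, [549.9, 243.8, 170.1]), (254, [550.0, 243.5, 178.3]), (260, [549.9, 244.0, 188.1]), (266, [550.0, 244.0, 195.6]), (272, [550.0, 243.5, 201.0]), (278, [550.1, 243.1, 206.3]), (284, [550.4, 241.2, 207.7]), (290, [550.7, 239.2, 208.8]), (296, [551.1, 236.7, 208.9]), (302, [551.5, 234.5, 209.5]), (308, [551.9, 231.7, 209.2]), (314, [552.4, 228.5, 208.1]), (320, [552.7, 226.4, 209.2]), (326, [553.1, 223.9, 209.5]), (332, [553.7, 220.4, 208.3]), (338, [554.0, 218.4, 209.6]), (344, [554.6, 214.6, 208.2])]
row215 [(280, [507.4, 215.7, -0.1]), (286, [516.9, 227.1, 44.6]), (292, [521.8, 227.9, 45.0]), (298, [526.6, 228.7, 45.1]), (304, [531.5, 229.4, 45.0]), (310, [536.3, 230.0, 44.6]), (316, [541.0, 226.7, 26.3]), (322, [546.2, 227.1, 24.3]), (328, [551.2, 228.3, 26.3]), (334, [556.4, 228.7, 24.4]), (340, [561.5, 229.7, 25.4]), (346, [565.2, 234.4, 43.9]), (352, [569.9, 235.4, 45.0]), (358, [574.7, 236.2, 44.9]), (364, [579.5, 237.0, 45.1]), (370, [584.4, 237.7, 45.0]), (376, [596.5, 229.6, -0.2])]
lid 3336 [558.5 187.7  83. ] [558.5 185.9] [150.   21.7] 9.2
scene block 163 [553.9 246.8  45.3] [552.8 245.5] [72.6 31.2] 9.4
side block 108 [549.5 248.6  44.6] [548.3 248.9] [70.3 22.5] 8.2
```

```bash
python3 - <<'E'
from h import *
d=dict(np.load("wrist2.npz")); P=fcloud(d); z=P[...,2]
def sub(a,b,c,e):
    m=np.zeros(z.shape,bool); m[b:e,a:c]=1; return m
a=np.radians(9.3); X=P[...,0]*np.cos(a)+P[...,1]*np.sin(a); Y=-P[...,0]*np.sin(a)+P[...,1]*np.cos(a)
def ext(m,k):
    x=np.percentile(X[m],[1,99]);y=np.percentile(Y[m],[1,99]); r=cv2.minAreaRect(P[m][:,:2].astype(np.float32))
    print(k,m.sum(),"X",x.round(1),x.mean().round(1),"Y",y.round(1),y.mean().round(1),"ang",round(r[2],1),np.round(r[1],1),"c",np.round(r[0],1))
ext(sub(275,175,385,232)&(abs(z-45)<2.5),"block")
ext(sub(300,190,360,236)&(z<30),"hole")
bt=sub(296,272,364,352)&(abs(z-208.5)<3); ext(bt,"bat top")
c=np.array([X[bt].mean(),Y[bt].mean()])
lid=sub(225,240,430,300)&(abs(z-83)<3); ext(lid,"lid")
t=np.array([554.9,225.96]); print("tcp XY",t[0]*np.cos(a)+t[1]*np.sin(a),-t[0]*np.sin(a)+t[1]*np.cos(a))
# battery front face tilt (y+ face): Y per z
f=sub(310,236,350,270); print(np.polyfit(z[f],Y[f],1)); 
w=P[240:268,329]; print("faceangle",[round(float(np.degrees(np.polyfit(P[v,312:348,0],P[v,312:348,1],1)[0])),1) for v in(245,255,262)])
print("face Y",np.median(Y[f]))
g=blk=sub(286,175,372,182)
E
```

```text
block 3162 X [546.8 615.6] 581.2 Y [127.1 167.3] 147.2 ang 9.4 [70.  41.2] c [549.8 239.1]
hole 1137 X [567.3 594.7] 581.0 Y [119. 150.] 134.5 ang 9.5 [27.5 32. ] c [551.7 226.5]
bat top 4448 X [570.7 593.4] 582.0 Y [118.6 151.9] 135.3 ang 7.7 [26.4 35. ] c [552.6 227.4]
lid 3128 X [507.7 654.7] 581.2 Y [ 83.2 103.4] 93.3 ang 9.2 [150.   21.7] c [558.5 185.9]
tcp XY 584.1222364506527 133.3159573490271
 ** On entry to DLASCL parameter number  4 had an illegal value
 ** On entry to DLASCL parameter number  4 had an illegal value
 ** On entry to DLASCL parameter number  4 had an illegal value
 ** On entry to DLASCL parameter number  4 had an illegal value
 ** On entry to DLASCL parameter number  5 had an illegal value
 ** On entry to DLASCL parameter number  4 had an illegal valueTraceback (most recent call last):
  File "<stdin>", line 16, in <module>
    c, resids, rank, s = lstsq(lhs, rhs, rcond)
                         ~~~~~^^^^^^^^^^^^^^^^^
    x, resids, rank, s = _umath_linalg.lstsq(a, b, rcond,
                         ~~~~~~~~~~~~~~~~~~~^^^^^^^^^^^^^
                                             signature=signature)
                                             ^^^^^^^^^^^^^^^^^^^^
    raise LinAlgError("SVD did not converge in Linear Least Squares")
numpy.linalg.LinAlgError: SVD did not converge in Linear Least Squares
```

Relative offset is about 1 mm in x and 0.5° in yaw. I'll correct it, descend close to the mouth and look again.

>>> {"fn": "send_rows", "kwargs": {"series": [[15, [-0.02, 0, -0.3], [0, 0, 0.1]], [15, [0, 0, -0.4], [0, 0, 0]], [15, [0, 0, -0.4], [0, 0, 0]], [15, [0, 0, -0.28], [0, 0, 0]], [15, [0, 0, 0], [0, 0, 0]], [15, [0, 0, 0], [0, 0, 0]], [15, [0, 0, 0], [0, 0, 0]]]}}

```text
clock: 6.8
eef_pos: [554.1, 228.3, 107.9]
tool_rot: [3.14, -0.001, 1.736]
force: [0.2, -0.4, 0.0]
width: 22.4
gripper_force: 59.0
```

```bash
python3 - <<'E'
from h import *
d=get_image("wrist"); np.savez("wrist3.npz",**d); save("wrist3.png",d["img"])
s=sensors.read_state(); t=s["eef_pos"]; print(t,np.degrees(s["tool_rot"]),s["force"],s["width"])
P=fcloud(d); z=P[...,2]
a=np.radians(9.3); X=P[...,0]*np.cos(a)+P[...,1]*np.sin(a); Y=-P[...,0]*np.sin(a)+P[...,1]*np.cos(a)
print("tcp XY",t[0]*np.cos(a)+t[1]*np.sin(a),-t[0]*np.sin(a)+t[1]*np.cos(a))
zt=t[2]-46.7+65
for k,z0 in(("bat",zt),("block",45),("lid",83)):
    m=(abs(z-z0)<3)&(X>490)&(X<670)&(Y>85)&(Y<175)
    if k=="bat": m&=(abs(X-582)<20)
    if k=="lid": m&=(Y<110)
    if m.sum()>50:
        r=cv2.minAreaRect(P[m][:,:2].astype(np.float32)); print(k,m.sum(),np.percentile(X[m],[.5,99.5]).round(1),np.percentile(Y[m],[.5,99.5]).round(1),np.round(r[1],1),round(r[2],1))
E
```

```text
[554.01984042 228.27006353 107.85195863] [ 1.79904129e+02 -2.76585971e-02  9.94950136e+01] [ 0.57130442  0.2977566  -0.89704701] 22.46080022372493
tcp XY 583.6269610319982 135.7378939026823
bat 4666 [564.5 599.6] [121.  154.8] [39.8 34.9] 11.8
block 7135 [513.3 649.7] [102.7 167.4] [150.1  65.6] 9.3
lid 1717 [507.6 654.8] [ 85.1 103.8] [149.2  19.1] 9.2
```

View pics/wrist3.png

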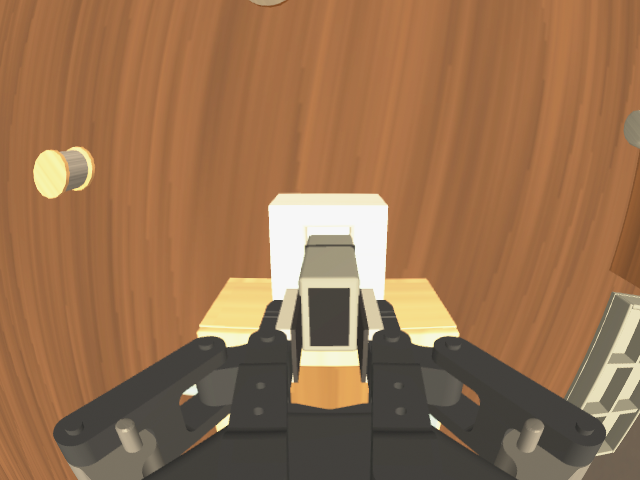

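The view shows the battery's lower end just over the mouth (hole rim at u 305..352, v 226), about 2.5 mm too far toward +y. Refining x from the front face.

```bash
python3 - <<'E'
from h import *
d=dict(np.load("wrist3.npz")); P=fcloud(d); z=P[...,2]
a=np.radians(9.3); X=P[...,0]*np.cos(a)+P[...,1]*np.sin(a); Y=-P[...,0]*np.sin(a)+P[...,1]*np.cos(a)
for v in (238,242,250,258,266):
    m=[u for u in range(290,372) if Y[v,u]>150 and z[v,u]>55]
    if m: print(v,m[0],m[-1],"X",X[v,m[0]].round(1),X[v,m[-1]].round(1),((X[v,m[0]]+X[v,m[-1]])/2).round(1),"Y",np.median(Y[v,m]).round(1),"z",np.median(z[v,m]).round(1),"slope",np.degrees(np.polyfit(X[v,m],Y[v,m],1)[0]).round(1))
for v in (215,250,262):
    m=[u for u in range(250,400) if abs(z[v,u]-45)<2]; print("blk",v,X[v,m[0]].round(1),X[v,m[-1]].round(1))
for v in (230,234):
    m=[u for u in range(295,365) if z[v,u]<38]; 
    if m: print("hole",v,X[v,m[0]].round(1),X[v,m[-1]].round(1),z[v,m].mean())
print("hole Y top",[(v,Y[v,329].round(1),z[v,329].round(1)) for v in range(220,240,2)])
E
```

```text
238 308 352 X 570.8 594.2 582.5 Y 154.8 z 72.0 slope 0.5
242 307 352 X 570.4 593.6 582.0 Y 154.5 z 78.3 slope 1.2
250 304 354 X 569.8 594.1 582.0 Y 154.5 z 91.5 slope 0.5
258 303 355 X 570.3 593.6 581.9 Y 154.5 z 103.2 slope 0.9
266 302 356 X 570.7 593.3 582.0 Y 154.6 z 113.7 slope 0.4
blk 215 546.6 616.1
blk 250 546.3 616.1
blk 262 546.6 616.2
hole 230 568.0 594.6 25.35336506682187
hole 234 568.0 594.6 25.44525449244921
hole Y top [(220, np.float64(158.2), np.float64(45.2)), (222, np.float64(156.9), np.float64(44.9)), (224, np.float64(156.0), np.float64(46.0)), (226, np.float64(154.4), np.float64(44.5)), (228, np.float64(148.0), np.float64(24.2)), (230, np.float64(147.0), np.float64(25.4)), (232, np.float64(145.5), np.float64(24.8)), (234, np.float64(144.3), np.float64(25.3)), (236, np.float64(154.7), np.float64(67.6)), (238, np.float64(154.6), np.float64(71.3))]
```

>>> {"fn": "send_rows", "kwargs": {"series": [[15, [-0.005, -0.04, -0.1], [0, 0, -0.06]], [15, [0, 0, -0.05], [0, 0, 0]], [15, [0, 0, 0], [0, 0, 0]], [15, [0, 0, 0], [0, 0, 0]], [15, [0, 0, 0], [0, 0, 0]]]}}

```text
clock: 7.48
eef_pos: [553.2, 225.7, 98.0]
tool_rot: [3.141, -0.0, 1.731]
force: [-0.6, -0.6, -0.2]
width: 22.3
gripper_force: 59.0
```

```bash
cat > m.py <<'E'
from h import *
d=get_image("wrist"); P=fcloud(d); z=P[...,2]; s=sensors.read_state(); t=s["eef_pos"]
a=np.radians(9.3); X=P[...,0]*np.cos(a)+P[...,1]*np.sin(a); Y=-P[...,0]*np.sin(a)+P[...,1]*np.cos(a)
print(t.round(1),np.degrees(s["tool_rot"]).round(2),s["force"].round(1),"tcp XY",t[0]*np.cos(a)+t[1]*np.sin(a),-t[0]*np.sin(a)+t[1]*np.cos(a))
for v in range(236,272,6):
    m=[u for u in range(290,372) if 146<Y[v,u]<160 and z[v,u]>50]
    if len(m)>20: print(v,"X",((X[v,m[0]]+X[v,m[-1]])/2).round(1),"Y",np.median(Y[v,m]).round(1),"z",np.median(z[v,m]).round(1),"slope",np.degrees(np.polyfit(X[v,m],Y[v,m],1)[0]).round(1))
m=(abs(z-45)<2.5)&(abs(X-581)<40)&(Y>155)&(Y<175); print("block X",np.percentile(X[m],[.5,99.5]).round(1).tolist(),"Ymax",np.percentile(Y[m],99.5).round(1))
E
python3 m.py
```

```text
[553.2 225.7  98. ] [ 1.7999e+02 -1.0000e-02  9.9200e+01] [-0.2 -0.4 -0.2] tcp XY 582.4001251990335 133.33279492753252
236 X 581.2 Y 152.3 z 57.8 slope -0.0
242 X 580.7 Y 152.2 z 68.5 slope 0.9
248 X 580.7 Y 152.1 z 78.4 slope -0.0
254 X 580.6 Y 151.9 z 87.0 slope 0.8
260 X 580.7 Y 152.3 z 96.4 slope -0.1
266 X 580.7 Y 152.2 z 103.6 slope 0.2
block X [546.6, 615.7] Ymax 167.4
```

>>> {"fn": "send_rows", "kwargs": {"series": [[15, [0.006, 0, -0.08], [0, 0, 0]], [15, [0, 0, -0.08], [0, 0, 0]], [15, [0, 0, -0.06], [0, 0, 0]], [15, [0, 0, 0], [0, 0, 0]]]}}

```text
clock: 8.02
eef_pos: [553.1, 225.5, 84.2]
tool_rot: [-3.141, 0.0, 1.731]
force: [0.3, 0.8, -1.0]
width: 22.3
gripper_force: 59.0
```

It is 7 mm into the hole with no contact force, so I continue to the bottom.

>>> {"fn": "send_rows", "kwargs": {"series": [[15, [0, 0, -0.07], [0, 0, 0]], [15, [0, 0, -0.07], [0, 0, 0]], [15, [0, 0, -0.05], [0, 0, 0]], [15, [0, 0, -0.03], [0, 0, 0]], [15, [0, 0, 0], [0, 0, 0]]]}}

```text
clock: 8.65
eef_pos: [553.3, 225.6, 71.8]
tool_rot: [-3.141, -0.0, 1.731]
force: [-1.5, -0.7, 2.0]
width: 22.4
gripper_force: 59.4
```

>>> {"fn": "send_rows", "kwargs": {"series": [[15, [0, 0, -0.03], [0, 0, 0]], [15, [0, 0, -0.02], [0, 0, 0]], [15, [0, 0, 0], [0, 0, 0]]]}}

```text
clock: 9.02
eef_pos: [553.7, 225.7, 71.6]
tool_rot: [3.141, -0.0, 1.731]
force: [-5.5, -1.9, 23.5]
width: 22.2
gripper_force: 62.0
```

It has bottomed (23 N up, underside about 25). Easing the push, releasing and lifting.

>>> {"fn": "send_rows", "kwargs": {"series": [[15, [0, 0, 0.02], [0, 0, 0]], [45, [0, 0, 0.01], [0, 0, 0]], [45, [0, 0, 0], [0, 0, 0]], [45, [0, 0, 0], [0, 0, 0]], [45, [0, 0, 0.1], [0, 0, 0]], [45, [0, 0, 0.5], [0, 0, 0]], [45, [0, 0, 0.7], [0, 0, 0]], [45, [0, 0, 0.7], [0, 0, 0]]]}}

```text
clock: 10.02
eef_pos: [553.4, 225.5, 191.7]
tool_rot: [-3.141, 0.0, 1.731]
force: [0.6, 0.0, 0.3]
width: 45.0
gripper_force: 0.0
```

```bash
python3 - <<'E'
from h import *
d=get_image("wrist"); P=fcloud(d); z=P[...,2]; s=sensors.read_state(); t=s["eef_pos"]; print(t,s["width"])
a=np.radians(9.3); X=P[...,0]*np.cos(a)+P[...,1]*np.sin(a); Y=-P[...,0]*np.sin(a)+P[...,1]*np.cos(a)
m=(abs(X-581)<18)&(abs(Y-135)<25)&(z>58)&(z<85); print("bat top z",np.percentile(z[m],[5,50,95]),X[m].mean(),Y[m].mean())
for n in("scene","side"):
    d=get_image(n);np.savez(n+"3.npz",**d);Q=cloud(d); z=Q[...,2]; X=Q[...,0]*np.cos(a)+Q[...,1]*np.sin(a); Y=-Q[...,0]*np.sin(a)+Q[...,1]*np.cos(a)
    m=(abs(X-581)<20)&(abs(Y-135)<22)&(z>55)&(z<100); print(n,m.sum(),"bat z95",np.percentile(z[m],[50,90,97]))
    # bar and lid in dryer axes
    m=(X>440)&(X<505)&(Y>-60)&(Y<80)&(z>60)&(z<95); print("bar X",np.percentile(X[m],[1,99]),"Y",np.percentile(Y[m],[1,99]),"z",np.percentile(z[m],[10,50,90,97]),m.sum())
    m=(X>440)&(X<470)&(Y>-60)&(Y<80)&(z>70)&(z<95); print("barfront X",np.percentile(X[m],[1,50,99]),"Y",np.percentile(Y[m],[1,99]))
    m=(X>500)&(X<670)&(Y>-100)&(Y<120)&(z>72)&(z<90); print("lid X",np.percentile(X[m],[1,99]),"Y",np.percentile(Y[m],[1,99]),"z",np.percentile(z[m],50))
E
```

```text
[556.66378739 226.88911268 197.5525304 ] 44.882512726768844
bat top z [58.93779539 73.31307115 83.48633034] 581.4097695357644 152.10422209002542
scene 227 bat z95 [82.14928568 91.3740978  91.98557998]
bar X [458.11699146 502.55539719] Y [-37.4288451   60.90029489] z [78.36832353 83.12211619 85.10249551 85.89843127] 212
barfront X [457.71048347 464.31364673 469.56818021] Y [-35.7740516   60.10585983]
lid X [510.49490868 659.47370491] Y [-76.96305213 116.59469274] z 83.82625867757247
side 144 bat z95 [86.98086641 91.15795013 92.02592538]
bar X [454.51465544 503.81805681] Y [-39.42745292  59.78257976] z [78.10802765 82.0862177  84.36454466 85.62000123] 262
barfront X [454.36161524 459.69796669 469.62245343] Y [-38.72798149  57.0818254 ]
lid X [507.1110224  655.07065579] Y [-78.88317691 116.44664083] z 82.87881090390619
```

The battery top reads about 91 from scene and side (90 = seated). I'll move above the bar and re-measure the seating and the bar from there.

>>> {"fn": "send_rows", "kwargs": {"series": [[35, [-0.3, -0.4, 0], [0, 0, 0]], [35, [-0.5, -0.65, 0], [0, 0, 0]], [35, [-0.5, -0.65, 0], [0, 0, 0]], [35, [-0.42, -0.6, 0], [0, 0, 0]], [35, [0, 0, 0], [0, 0, 0]], [35, [0, 0, 0], [0, 0, 0]]]}}

```text
clock: 10.92
eef_pos: [450.6, 88.1, 190.0]
tool_rot: [3.141, -0.0, 1.731]
force: [-0.5, -0.2, -0.4]
width: 35.2
gripper_force: 0.0
```

```bash
python3 - <<'E'
from h import *
d=get_image("wrist"); save("wrist4.png",d["img"]); P=fcloud(d); z=P[...,2]; s=sensors.read_state(); t=s["eef_pos"]; print(t,np.degrees(s["tool_rot"]),s["width"])
a=np.radians(9.3); X=P[...,0]*np.cos(a)+P[...,1]*np.sin(a); Y=-P[...,0]*np.sin(a)+P[...,1]*np.cos(a)
print("tcp XY",t[0]*np.cos(a)+t[1]*np.sin(a),-t[0]*np.sin(a)+t[1]*np.cos(a))
m=(abs(X-581)<14)&(abs(Y-135)<20)&(z>80)&(z<105); print("bat top",m.sum(),np.percentile(z[m],[5,50,95]),np.percentile(X[m],[1,99]),np.percentile(Y[m],[1,99]))
m=(X>440)&(X<475)&(Y>-60)&(Y<80)&(z>70)&(z<92); print("bar X",np.percentile(X[m],[1,50,99]),"Y",np.percentile(Y[m],[1,99]),"z",np.percentile(z[m],[50,97]),m.sum())
E
```

```text
[450.9011152   88.61089918 190.04726767] [ 1.79976777e+02 -3.15010442e-02  9.92591215e+01] 34.84416443228547
tcp XY 459.2942029727256 14.57882923521781
bat top 1544 [83.18266817 90.32107661 91.86838426] [568.89533011 592.63304277] [118.08793153 151.48962484]
bar X [453.38732935 459.3154636  474.40220266] Y [-34.66117084  62.95411056] z [83.50934681 85.20366201] 2246
```

View pics/wrist4.png

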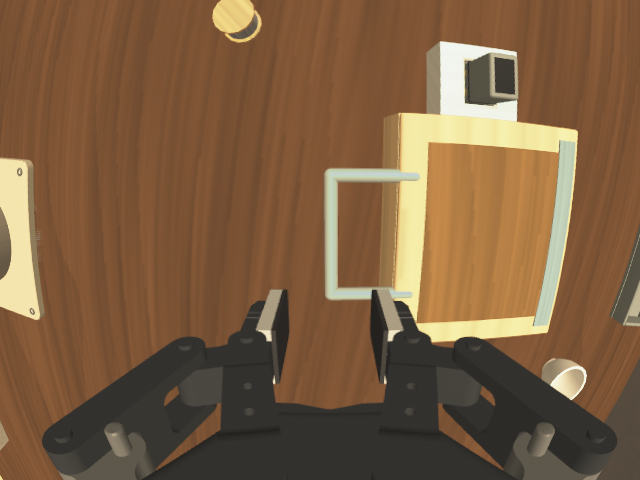

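The battery is seated (top 90.3, upright, image (495,77)) and the bar (331,235) lies right under the gripper. Descending and gripping the bar.

>>> {"fn": "send_rows", "kwargs": {"series": [[35, [-0.008, 0, -0.4], [0, 0, 0]], [35, [0, 0, -0.5], [0, 0, 0]], [35, [0, 0, -0.5], [0, 0, 0]], [35, [0, 0, -0.3], [0, 0, 0]], [35, [0, 0, -0.18], [0, 0, 0]], [35, [0, 0, 0], [0, 0, 0]], [35, [0, 0, 0], [0, 0, 0]]]}}

```text
clock: 11.85
eef_pos: [450.4, 88.0, 78.0]
tool_rot: [3.14, -0.0, 1.732]
force: [0.4, -0.0, 0.1]
width: 35.1
gripper_force: 0.0
```

>>> {"fn": "send_rows", "kwargs": {"series": [[3, [0, 0, 0], [0, 0, 0]], [3, [0, 0, 0], [0, 0, 0]], [3, [0, 0, 0], [0, 0, 0]], [3, [0, 0, 0], [0, 0, 0]], [3, [0, 0, 0], [0, 0, 0]], [3, [0, 0, 0], [0, 0, 0]]]}}

```text
clock: 12.6
eef_pos: [449.8, 87.6, 77.5]
tool_rot: [-3.142, -0.0, 1.731]
force: [0.0, -0.1, 0.8]
width: 3.1
gripper_force: 0.0
```

The fingers closed to 3 mm with no grip, so the bar isn't between the pads. Looking.

```bash
python3 - <<'E'
from h import *
t=[]
for n in("wrist","side","scene"):
    d=get_image(n); np.savez(n+"5.npz",**d); t.append(d["img"])
    if n!="wrist":
        P=cloud(d); z=P[...,2]
    else: P=fcloud(d); z=P[...,2]
    a=np.radians(9.3); X=P[...,0]*np.cos(a)+P[...,1]*np.sin(a); Y=-P[...,0]*np.sin(a)+P[...,1]*np.cos(a)
    m=(X>440)&(X<475)&(Y>30)&(Y<70)&(z>60)&(z<130); print(n,"bar X",np.percentile(X[m],[1,50,99]),"Y",np.percentile(Y[m],[1,99]),"z",np.percentile(z[m],[3,50,97]),m.sum())
    m=(X>560)&(X<600)&(Y>-40)&(Y<70)&(z>60)&(z<130); print("lid mid z",np.percentile(z[m],[3,50,97]) if m.any() else 0)
w=t[0][120:440,180:500]; c=cv2.resize(t[1][150:270,250:370],(480,480)); 
save("five.png",np.hstack([cv2.resize(w,(310,310)),cv2.resize(t[1][150:260,260:370],(310,310),interpolation=cv2.INTER_CUBIC)]))
E
```

```text
wrist bar X [453.52982491 460.31634906 474.57869972] Y [30.73978628 63.20192843] z [80.07956166 83.5227558  85.10051097] 2667
lid mid z [82.99911106 84.08421059 85.17079145]
side bar X [459.97111584 460.89703065 461.61364782] Y [39.78874871 58.52229089] z [80.39930026 83.09454704 84.13132538] 5
lid mid z [80.68195936 83.24257016 85.93345732]
scene bar X [458.42190959 464.66786748 473.12373026] Y [30.90499763 61.73715057] z [76.21848702 82.80016151 85.76151609] 47
lid mid z [82.0532324  84.27241744 86.2248823 ]
```

View pics/five.png

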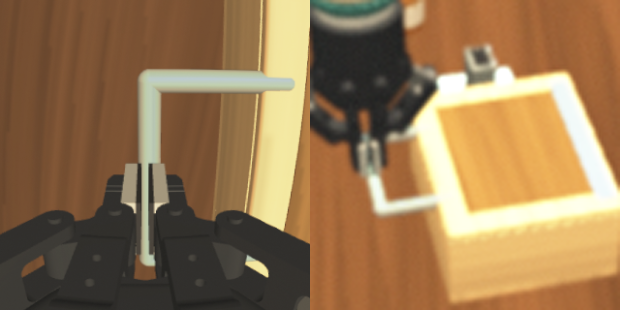

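```bash
python3 - <<'E'
from h import *
s=sensors.read_state(); print(s["clock"],s["eef_pos"],s["width"],s["gripper_force"],s["force"])
d=dict(np.load("wrist5.npz")); P=fcloud(d)
a=np.radians(9.3); X=P[...,0]*np.cos(a)+P[...,1]*np.sin(a); Y=-P[...,0]*np.sin(a)+P[...,1]*np.cos(a)
for u in (316,334,346):
    print(u,[(v,X[v,u].round(0),Y[v,u].round(0),P[v,u,2].round(0)) for v in range(270,400,10)])
print([(u,X[320,u].round(1),Y[320,u].round(0),P[320,u,2].round(0)) for u in range(304,360,3)])
E
```

```text
12.75 [449.76712546  87.63476423  77.47647326] 3.160844847150981 0.0 [-0.15017255  0.08588352 -0.13961962]
316 [(270, np.float64(448.0), np.float64(-1.0), np.float64(-1.0)), (280, np.float64(448.0), np.float64(-8.0), np.float64(-0.0)), (290, np.float64(451.0), np.float64(25.0), np.float64(91.0)), (300, np.float64(451.0), np.float64(25.0), np.float64(100.0)), (310, np.float64(452.0), np.float64(25.0), np.float64(108.0)), (320, np.float64(452.0), np.float64(25.0), np.float64(116.0)), (330, np.float64(452.0), np.float64(25.0), np.float64(122.0)), (340, np.float64(452.0), np.float64(26.0), np.float64(130.0)), (350, np.float64(453.0), np.float64(25.0), np.float64(134.0)), (360, np.float64(452.0), np.float64(21.0), np.float64(135.0)), (370, np.float64(452.0), np.float64(16.0), np.float64(132.0)), (380, np.float64(452.0), np.float64(12.0), np.float64(133.0)), (390, np.float64(452.0), np.float64(8.0), np.float64(132.0))]
334 [(270, np.float64(458.0), np.float64(31.0), np.float64(84.0)), (280, np.float64(458.0), np.float64(27.0), np.float64(84.0)), (290, np.float64(458.0), np.float64(25.0), n
[... 1956 characters left out ...]
64(104.0)), (328, np.float64(455.9), np.float64(8.0), np.float64(84.0)), (331, np.float64(457.2), np.float64(8.0), np.float64(84.0)), (334, np.float64(458.0), np.float64(25.0), np.float64(116.0)), (337, np.float64(459.0), np.float64(26.0), np.float64(117.0)), (340, np.float64(460.1), np.float64(25.0), np.float64(116.0)), (343, np.float64(461.1), np.float64(25.0), np.float64(116.0)), (346, np.float64(462.1), np.float64(25.0), np.float64(116.0)), (349, np.float64(463.2), np.float64(25.0), np.float64(115.0)), (352, np.float64(464.1), np.float64(25.0), np.float64(116.0)), (355, np.float64(465.8), np.float64(21.0), np.float64(108.0)), (358, np.float64(466.8), np.float64(21.0), np.float64(109.0))]
```

```bash
python3 - <<'E'
from h import *
a=np.radians(9.3)
def f(P): return P[...,0]*np.cos(a)+P[...,1]*np.sin(a), -P[...,0]*np.sin(a)+P[...,1]*np.cos(a), P[...,2]
for n in("side","scene"):
    X,Y,z=f(cloud(dict(np.load(n+"5.npz")))); m=(abs(X-458)<13)&(abs(Y-14)<14)&(z>30)&(z<150); print(n,m.sum(),np.histogram(z[m],np.arange(50,150,10)))
for k,t,sg in(("wrist2",(554.9,226.0,189.8),0),("wrist3",(554.0,228.3,107.9),0)):
    X,Y,z=f(fcloud(dict(np.load(k+".npz"))))
    tx=t[0]*np.cos(a)+t[1]*np.sin(a); 
    u=292; print(k,[(v,(X[v,u]-tx).round(0),Y[v,u].round(0),(z[v,u]-t[2]).round(0)) for v in range(280,350,6)])
X,Y,z=f(fcloud(dict(np.load("wrist1.npz"))))
E
```

```text
side 182 (array([ 0,  0,  0, 20, 32, 31, 35, 26, 26]), array([ 50,  60,  70,  80,  90, 100, 110, 120, 130, 140]))
scene 142 (array([ 0,  0, 10, 24, 17, 19, 20, 15, 27]), array([ 50,  60,  70,  80,  90, 100, 110, 120, 130, 140]))
wrist2 [(280, np.float64(-30.0), np.float64(100.0), np.float64(-106.0)), (286, np.float64(-30.0), np.float64(95.0), np.float64(-106.0)), (292, np.float64(-17.0), np.float64(144.0), np.float64(15.0)), (298, np.float64(-16.0), np.float64(144.0), np.float64(21.0)), (304, np.float64(-16.0), np.float64(144.0), np.float64(24.0)), (310, np.float64(-15.0), np.float64(144.0), np.float64(30.0)), (316, np.float64(-15.0), np.float64(144.0), np.float64(35.0)), (322, np.float64(-14.0), np.float64(144.0), np.float64(39.0)), (328, np.float64(-14.0), np.float64(144.0), np.float64(44.0)), (334, np.float64(-14.0), np.float64(142.0), np.float64(44.0)), (340, np.float64(-14.0), np.float64(140.0), np.float64(45.0)), (346, np.float64(-14.0), np.float64(138.0), np.float64(45.0))]
wrist3 [(280, np.float64(-24.0), np.float64(120.0), np.float64(-64.0)), (286, np.float64(-25.0), np.float64(116.0), np.float64(-63.0)), (292, np.float64(-16.0), np.float64(147.0), np.float64(15.0)), (298, np.float64(-16.0), np.float64(147.0), np.float64(20.0)), (304, np.float64(-15.0), np.float64(147.0), np.float64(26.0)), (310, np.float64(-15.0), np.float64(147.0), np.float64(31.0)), (316, np.float64(-15.0), np.float64(146.0), np.float64(35.0)), (322, np.float64(-14.0), np.float64(147.0), np.float64(40.0)), (328, np.float64(-14.0), np.float64(146.0), np.float64(43.0)), (334, np.float64(-14.0), np.float64(145.0), np.float64(45.0)), (340, np.float64(-14.0), np.float64(143.0), np.float64(45.0)), (346, np.float64(-14.0), np.float64(140.0), np.float64(45.0))]
```

All views agree that the fingertips really sit about 11 mm above the reported TCP height, roughly 28 mm higher than documented. The fingers closed just above the bar. I'll open, go 28 mm lower and grip.

>>> {"fn": "send_rows", "kwargs": {"series": [[35, [0, 0, 0.1], [0, 0, 0]], [35, [0, 0, 0], [0, 0, 0]], [35, [0, 0, 0], [0, 0, 0]], [35, [0, 0, 0], [0, 0, 0]], [35, [0, 0, -0.2], [0, 0, 0]], [35, [0, 0, -0.2], [0, 0, 0]], [35, [0, 0, -0.17], [0, 0, 0]], [35, [0, 0, 0], [0, 0, 0]]]}}

```text
clock: 13.75
eef_pos: [448.9, 87.4, 48.2]
tool_rot: [-3.139, 0.0, 1.731]
force: [0.4, 0.7, -0.7]
width: 35.0
gripper_force: 0.0
```

>>> {"fn": "send_rows", "kwargs": {"series": [[3, [0, 0, 0], [0, 0, 0]], [3, [0, 0, 0], [0, 0, 0]], [3, [0, 0, 0], [0, 0, 0]], [3, [0, 0, 0], [0, 0, 0]], [3, [0, 0, 0], [0, 0, 0]], [3, [0, 0, 0], [0, 0, 0]]]}}

```text
clock: 14.5
eef_pos: [451.8, 88.0, 49.8]
tool_rot: [3.138, -0.0, 1.731]
force: [5.8, 0.4, -1.1]
width: 8.4
gripper_force: 58.4
```

Gripped (8.4 mm, 58 N). Lifting along the arc.

>>> {"fn": "send_rows", "kwargs": {"series": [[3, [0.018, 0.003, 0.287], [0, 0, 0]], [3, [0.043, 0.007, 0.285], [0, 0, 0]], [3, [0.067, 0.011, 0.28], [0, 0, 0]], [3, [0.091, 0.015, 0.273], [0, 0, 0]], [3, [0.114, 0.019, 0.264], [0, 0, 0]], [3, [0, 0, 0], [0, 0, 0]]]}}

```text
clock: 15.25
eef_pos: [471.0, 91.2, 133.4]
tool_rot: [3.138, -0.0, 1.731]
force: [5.0, 0.8, -4.0]
width: 7.9
gripper_force: 58.5
```

>>> {"fn": "send_rows", "kwargs": {"series": [[3, [0.136, 0.022, 0.252], [0, 0, 0]], [3, [0.157, 0.026, 0.24], [0, 0, 0]], [3, [0.178, 0.029, 0.225], [0, 0, 0]], [3, [0.196, 0.032, 0.208], [0, 0, 0]], [3, [0, 0, 0], [0, 0, 0]], [3, [0, 0, 0], [0, 0, 0]], [3, [0, 0, 0], [0, 0, 0]]]}}

```text
clock: 16.12
eef_pos: [507.2, 97.1, 187.1]
tool_rot: [-3.137, 0.0, 1.731]
force: [-4.6, -0.1, 1.2]
width: 7.9
gripper_force: 59.0
```

```bash
python3 - <<'E'
from h import *
s=sensors.read_state(); print(s["clock"],s["eef_pos"],s["width"],s["gripper_force"],s["force"],np.abs(s["qd"]).max())
a=np.radians(9.3); im=[]
for n in("scene","side"):
    d=get_image(n); im.append(d["img"]); P=cloud(d); X=P[...,0]*np.cos(a)+P[...,1]*np.sin(a); Y=-P[...,0]*np.sin(a)+P[...,1]*np.cos(a); z=P[...,2]
    # lid top plane: points above the box, away from gripper
    for lo,hi in((-70,-30),(45,95)):
        m=(X>560)&(X<640)&(Y>lo)&(Y<hi)&(z>88)&(z<200)
        if m.sum()>40:
            q=np.c_[X[m],z[m]]; l=cv2.fitLine(q.astype(np.float32),cv2.DIST_HUBER,0,.01,.01).ravel(); print(n,lo,m.sum(),"lid angle",np.degrees(np.arctan(-l[1]/l[0])).round(1),"dist of hinge line",((656.2-l[2])*l[1]-(75-l[3])*l[0]).round(1))
    m=(abs(X-581)<16)&(abs(Y-135)<22)&(z>55)&(z<100)
    if m.sum(): print(n,"bat top",np.percentile(z[m],[50,95]).round(1),np.percentile(X[m],[2,98]).round(1))
save("six.png",np.hstack([cv2.resize(im[0][130:290,260:460],(400,320)),cv2.resize(im[1][110:270,240:440],(400,320))]))
E
```

```text
16.125 [507.21996998  97.05577459 187.14936   ] 7.877726487450379 58.97755444049835 [-4.62227222 -0.07161096  1.23924603] 0.0071274873373617514
scene -70 786 lid angle 43.1 dist of hinge line 10.6
scene 45 849 lid angle 43.3 dist of hinge line 10.5
scene bat top [88.6 93. ] [575.4 596.9]
side -70 304 lid angle 43.2 dist of hinge line 9.0
side 45 272 lid angle 43.1 dist of hinge line 9.2
side bat top [79.5 90.5] [570.2 575.5]
```

View pics/six.png

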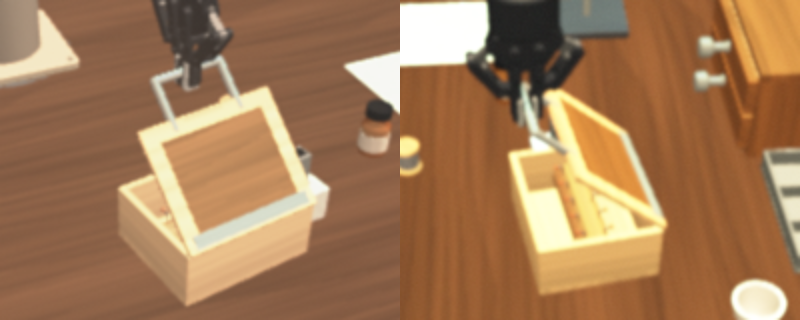

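The picture shows the lid held open by the bar at about 43–44.5°, with the battery in the socket. I'll nudge it up 1°, settle and check.

>>> {"fn": "send_rows", "kwargs": {"series": [[3, [0.04, 0.006, 0.04], [0, 0, 0]], [3, [0, 0, 0], [0, 0, 0]], [3, [0, 0, 0], [0, 0, 0]], [3, [0, 0, 0], [0, 0, 0]], [3, [0, 0, 0], [0, 0, 0]], [3, [0, 0, 0], [0, 0, 0]], [3, [0, 0, 0], [0, 0, 0]], [3, [0, 0, 0], [0, 0, 0]]]}}

```text
clock: 17.23
eef_pos: [510.2, 97.6, 190.1]
tool_rot: [-3.138, 0.0, 1.731]
force: [-5.4, -1.3, 3.5]
width: 8.3
gripper_force: 59.1
```

```bash
python3 - <<'E'
from h import *
s=sensors.read_state(); print(s["clock"],s["eef_pos"],s["width"],s["gripper_force"],s["force"],np.abs(s["qd"]).max())
a=np.radians(9.3); ok=[]
for n in("scene","side"):
    P=cloud(get_image(n)); X=P[...,0]*np.cos(a)+P[...,1]*np.sin(a); Y=-P[...,0]*np.sin(a)+P[...,1]*np.cos(a); z=P[...,2]
    m=(X>560)&(X<640)&(Y>-70)&(Y<95)&(z>88)&(z<200)
    l=cv2.fitLine(np.c_[X[m],z[m]].astype(np.float32),cv2.DIST_HUBER,0,.01,.01).ravel(); ok.append(np.degrees(np.arctan(-l[1]/l[0])))
print(ok)
if all(abs(o-45)<3.5 for o in ok) and s["gripper_force"]>30: print(ctrl.finish_job())
E
```

```text
17.225 [510.17219055  97.55565025 190.14569584] 8.296372249381603 59.11846160888672 [-5.43807377 -1.3127384   3.47604432] 0.002154405374779109
[np.float32(44.306786), np.float32(44.302433)]
the job is handed in; nothing more can be done
None
```

I plugged the battery fully home in the socket and let go of it, then lifted the lid by its bar and held it steady at about 44.3° (both cameras agree); I handed the job in at about 17 s, still gripping the bar.

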